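Drive the stuck interlock pin until the switch clicks

ROBOT

A 7-joint arm with a two-finger parallel gripper is mounted at the origin on the work surface. World frame = base frame: x ahead of the robot, y to its left, z up, the work surface at z = 0. Lengths are in m, angles in rad, forces in N, time in s.
With the tool pointing down it reaches from about 0.425 to 0.95 m from the base axis. Payload 4.7 kg.
Tool frame: the origin (TCP) lies on the centre line of the jaws, within the pads' length; the fingertips stand robot.nose_length ahead of it and the grasp point (between the pads) lies 8 mm behind it (robot.nose_length is the distance from the TCP to the fingertips, in m); z points along the fingers, x is the direction in which the jaws open and shut, and the axes are right-handed (so a half turn about z gives the same grasp; the last joint's range is limited). The gripper opens to 85 mm and grips with 20 to 120 N. Pads are 22 mm wide; open, the fingers measure 114 mm over their backs; the gripper's body (76 mm by 85 mm) begins 54 mm behind the grasp point. The pads swing forward as they close: fully open they stand 13 mm farther back than shut.
Start: joints at [-1.229, 0.469, -0.049, 1.532, 0.024, 1.141, -0.082], TCP at [0.245, 0.629, 0.242] pointing down, gripper open.
Joint ranges: [-2.59, 2.59], [-0.33, 1.99], [-1.39, 1.29], [0.1, 2.45], [-1.04, 4.18], [0.21, 1.99], [-2.66, 2.66]. Speed limits (rad/s): [2.57, 2.57, 3.14, 3.14, 3.14, 3.14, 3.14].

INTERFACE

Orientations are given as [roll, pitch, yaw] about the fixed x, y, z axes, in that order (R = Rz(yaw) Ry(pitch) Rx(roll)).
In Python, from plant import robot gives the robot as it stands. Calls block until the motion is done:
- robot.goto(position, orientation): joint-space move of the TCP to a pose.
- robot.move_straight(position, vel=0.15, attitude=None, contact_N=None): straight line of the TCP; attitude=None keeps the orientation; vel is the mean speed in m/s. With contact_N (N) it stops when the force on the tool has changed by that much, and returns True; else False.
- robot.move_joints(angles): joint-space move.
- robot.grip(opening, strength=None): opening from 0.0 (shut) to 1.0 (fully open); strength is the grip in N (None keeps the last); returns when the fingers have stopped.
- robot.sleep(seconds).
- robot.inverse_kinematics(position, orientation): joint angles nearest the present ones, or None.
- robot.sense(): the state.
- robot.grab_frame(name): name is "scene" or "top"; returns a dict with "image" (480x640x3 uint8, red, green, blue), "range_z" (480x640 float32, m along the optical axis (not along the pixel's ray), 0 where there is no reading), "fx", "fy", "cx", "cy" (pixels), "R" (3x3) and "t" (3): a world point X has camera coordinates R X + t. Camera axes: x right, y down, z forward; pixel columns grow to the right and rows downward; lengths in m; the calibration is good to about 2 mm. A picture is of the moment at which its call begins.
A pose or a line that the arm cannot do raises robot.IKError and nothing moves.
- robot.close_job(): hands the job in, once; it reports no verdict.
The state is a dict: "t": time; "joint_pos": joint angles; "joint_velocities": joint speeds; "effort": joint torques, N m; "tcp_pos": TCP position; "tcp_rot": TCP orientation; "wrist_force": force on the tool from outside, world axes, zero at the start; "torque": the same for the moment, N m; "opening": opening from 0.0 (shut) to 1.0 (fully open).
Only numpy, scipy, OpenCV 4.12 (cv2) and the standard library are available. Lean on these libraries where they do the work, as an engineer would, in place of code of your own. Each camera call takes 0.05 s, during which the arm holds its last target.

TASK

The striker pin of this mower interlock is stuck back inside its bronze sleeve, clear of the roller lever switch. Take the wooden drift from its rest, put its thin nose into the open end of the sleeve and push the pin through just until the switch clicks and no further, so that the pin stays there holding the switch on, then lay the drift back in its rest as it lay. Do not touch the switch lever with the gripper, and leave the other things on the bench where they are.

Things in the scene. Friction and masses are not known exactly. Their poses are not given: they have to be found in the camera images.
- fixture: fixed interlock fixture: aluminium base plate 8 mm thick, x -57 to 117, y -44 to 76 mm, with a bronze sleeve on a pedestal and a black switch case (top 81 mm above the bench). Origin on the bench, z up; x is the level push direction, from sleeve mouth to switch. Sleeve axis at y = 0, 60 mm up, from x = -45 (mouth) to +25 mm; outside 28, bore 16 mm
- sleeve_mouth (a point): centre of the sleeve's open mouth, 60 mm above the bench; x points straight into the bore (the push direction), z up
- striker_pin (a joint): travel (m) of the steel pin in the sleeve, growing towards the switch; starts at 0 to 0.010. Pin 14 mm in diameter, 55 mm long, flat rear, domed front; at 0 its rear is 30 mm inside the mouth and its front 15 mm out of the far end. It is tight: it slides only under about 9 N and stays where left, also against the switch springs; the drift cannot draw it back
- pin_rear (a point): centre of the pin's flat rear face, inside the sleeve; x is the push direction
- pin_front (a point): tip of the pin's domed front, which meets the roller
- roller_lever: switch lever, 46 mm long, roller at its free end, swinging level about an upright pivot (the origin). At rest the roller's near side is on the sleeve axis, 33 mm past the sleeve's far end (8 to 18 mm past the pin). It gives under 0.5 to 1 N and springs back. After 5 to 11 mm of roller travel (hidden, varies) it meets the plunger: the push on the drift then rises at once by about 4 N, from 10 to 14 N
- roller (a point): centre of the roller, 12 mm across and 12 mm high
- plunger (a joint): how far (m) the small plunger is pressed into the switch case, 0 = out; it moves 1 mm per 2 mm of pin travel. The switch clicks at 0.0010 (2 mm of pin travel after the lever meets the plunger) and is overtravelled, and spoilt, beyond 0.0026 (5.2 mm of pin travel after meeting); between the two the push rises only 0.8 N more per mm of plunger
- drift: wooden drift, 60 g: square handle 16 x 16 x 100 mm and a round nose 9 mm in diameter, 80 mm long. Origin: centre of the handle; x points along the drift to the nose, whose end is 130 mm from the origin. It lies level in its rest, x along the rest's x, axis 40 mm up. In a gripper it gives: as the push rises by 4 N, arm and grip yield some 2 mm in all before the pin moves on
- drift_nose (a point): centre of the flat end of the nose
- drift_rest: fixed steel rest: base plate 124 x 56 x 6 mm and two forked uprights 84 mm apart (6 mm thick, 64 mm high, 22 mm between the prongs, flaring at the top) that carry the drift's handle; between the uprights a gripper can take the handle from above. Origin on the bench under the middle, x along the drift
- rest_seat (a point): where the handle's centre lies in the rest, 40 mm above the bench; x along the drift
- wheel_cap_a: black nylon wheel cap, domed disc 60 mm across, 18 mm high; origin: centre of its underside
- wheel_cap_b: the other black nylon wheel cap, same as wheel_cap_a
- spare_bushing: loose bronze bushing standing on end, 28 mm outside, 16 mm bore, 30 mm high; origin: centre of its underside
- plug_socket: steel spark plug socket standing upright, 25 mm across, 62 mm high; origin: centre of its underside
- fuel_filter: orange plastic fuel filter lying down, 34 mm across, 70 mm long with its nipples; origin: under its centre
- spanner: steel spanner lying flat, 150 mm long; origin: centre of its underside
Mind the look-alikes: they are no part of the job. Leave any green or yellow look-alike of the drift_rest alone.

How it is judged:
By the outcome, as a careful person would: the job done as asked, in the order asked, and still so for the second after the job is handed in, with the robot touching nothing.
It also fails if it takes over 72 s, if anything falls off the work surface, if the arm or the gripper's body presses on something with over 40 N, if the wrist force passes 120 N, or if a joint passes its speed limit or range.

## Working session

There is one attempt and no reset: what is moved stays moved. The work goes in short steps, each a Python script; the robot and the scene stay as the last script left them, time stands still between calls to the robot, and variables do not carry over. Pictures are saved under pics/ and viewed, and the job is handed in when it is done.

```bash
ls; mkdir -p pics
python3 - <<'E'
from plant import robot
import cv2,numpy as np
for n in ("scene","top"):
    f=robot.grab_frame(n); np.savez(f"pics/{n}0.npz",**{k:f[k] for k in f})
    cv2.imwrite(f"pics/{n}0.png",f["image"][:,:,::-1])
    print(n,f["fx"],f["fy"],f["cx"],f["cy"],f["R"],f["t"])
s=robot.sense();print(s["t"],s["tcp_pos"],s["tcp_rot"],s["opening"],s["wrist_force"],robot.nose_length)
E
```

```text
pics
scene 525.2451699203789 525.2451699203789 317.46032770257386 234.1955344877313 [[ 0.10734223  0.99421253 -0.00437035]
 [ 0.79177437 -0.08814248 -0.60442059]
 [-0.60130773  0.06141953 -0.79665341]] [-0.07704524 -0.37549095  1.71922888]
top 466.4704638156496 466.4704638156496 321.889080670634 243.07177357394397 [[ 0.02938238 -0.9995215   0.00966727]
 [-0.99117563 -0.03038496 -0.12902571]
 [ 0.12925771 -0.00579088 -0.99159413]] [-0.00186704  0.53402375  0.97763059]
0.1 [0.24441098 0.6286441  0.24137187] [3.14152930e+00 1.77626800e-03 1.19996665e+00] 0.9987732333714 [-0.93024166  0.28421246  0.61764149] 0.011
```

View pics/scene0.png

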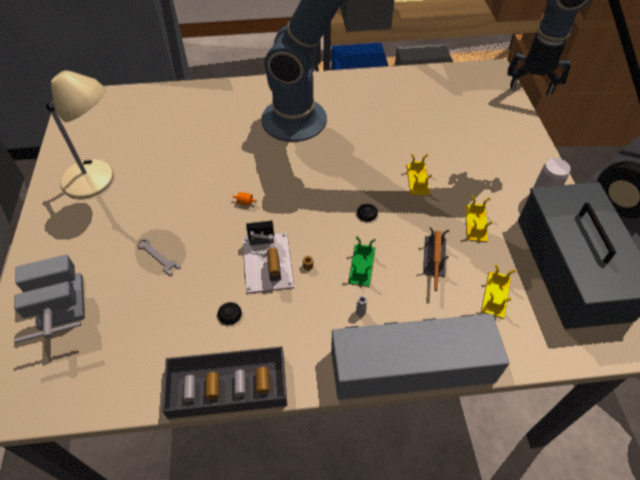

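View pics/top0.png

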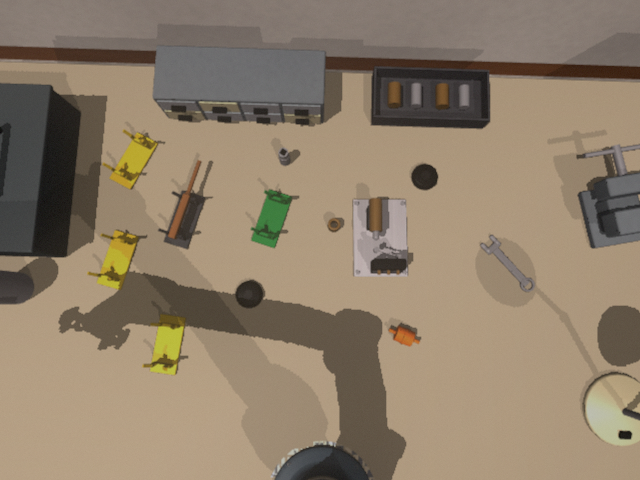

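Possible rests in the top view: dark steel with the drift (185,215), green (272,218), yellow (135,160), (118,258) and (168,343). I choose the steel one, which carries the drift. The sleeve could be confused with the bushing at (335,224) and the tray parts at (395,95) and (442,95); the one I want is on the fixture plate at (375,215). Next I crop both closely.

Run:
```python
import cv2,numpy as np
t=cv2.imread("pics/top0.png")
a=cv2.resize(t[145:265,145:225],None,fx=5,fy=5,interpolation=cv2.INTER_CUBIC)
b=cv2.resize(t[190:285,345:415],None,fx=5.7,fy=6,interpolation=cv2.INTER_CUBIC)
cv2.imwrite("pics/c1.png",a);cv2.imwrite("pics/c2.png",cv2.resize(t[190:290,340:420],None,fx=6,fy=6,interpolation=cv2.INTER_CUBIC))
s=cv2.imread("pics/scene0.png")
cv2.imwrite("pics/c3.png",cv2.resize(s[210:300,230:330],None,fx=6,fy=6,interpolation=cv2.INTER_CUBIC))
```

```text
(no output)
```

View pics/c1.png

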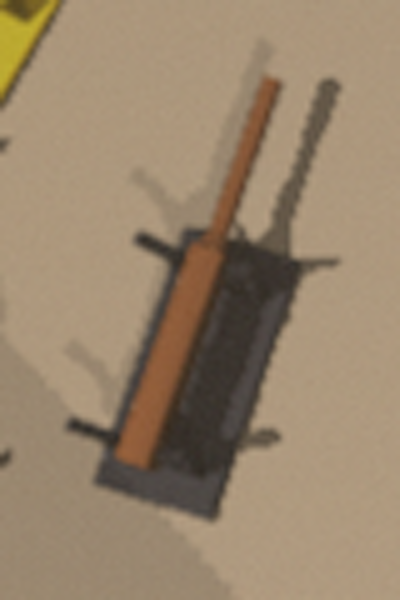

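View pics/c2.png

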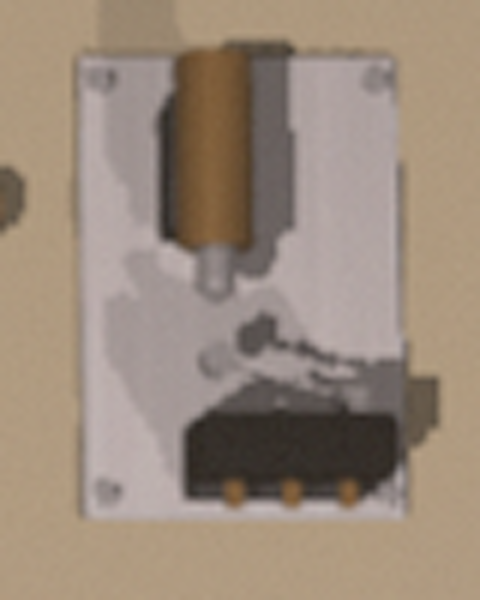

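View pics/c3.png

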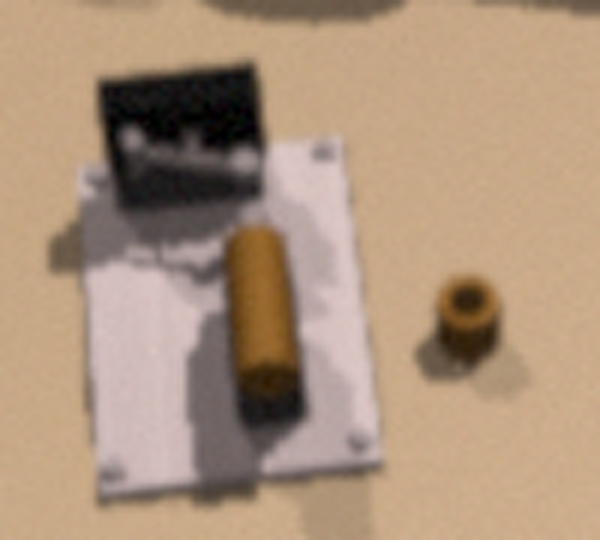

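```bash
cat > h.py <<'E'
import numpy as np,cv2
def load(n,i=0): return dict(np.load(f"pics/{n}{i}.npz"))
def ray(f,p,z):
    p=np.atleast_2d(np.array(p,float)); R,t=f["R"],f["t"]
    d=np.c_[(p[:,0]-f["cx"])/f["fx"],(p[:,1]-f["cy"])/f["fy"],np.ones(len(p))]@R
    c=-R.T@t
    return c+d*((z-c[2])/d[:,2])[:,None]
def proj(f,X):
    X=np.atleast_2d(X)@f["R"].T+f["t"]
    return np.c_[f["fx"]*X[:,0]/X[:,2]+f["cx"],f["fy"]*X[:,1]/X[:,2]+f["cy"]]
def cloud(f):
    z=f["range_z"].astype(float);v,u=np.indices(z.shape)
    C=np.stack([(u-f["cx"])/f["fx"]*z,(v-f["cy"])/f["fy"]*z,z],-1)-f["t"]
    X=C@f["R"]; X[z==0]=np.nan
    return X
E
python3 - <<'E'
from h import *
np.set_printoptions(precision=4,suppress=True)
f=load("top");s=load("scene")
print("plate top",ray(f,[(353,199.5),(405.8,199.5),(407.8,275.8),(354,276.2)],.008))
c3=np.array([(80,170),(337,140),(380,463),(100,490)])/6+[230,210]
print("plate scene",ray(s,c3,.008))
X=cloud(f);Xs=cloud(s)
# bench height
print("bench z",np.nanmedian(X[100:120,250:260,2] if 0 else X[300:320,270:300,2]),np.nanmedian(Xs[300:320,290:310,2]))
hsv=cv2.cvtColor(f["image"],cv2.COLOR_RGB2HSV)
for nm,F,XX in(("top",f,X),("scene",s,Xs)):
    bgr=F["image"].astype(int)
    if nm=="top": box=(150,270,150,220)
    else: box=(225,300,420,455)
    sub=bgr[box[0]:box[1],box[2]:box[3]]; r,g,b=sub[...,0],sub[...,1],sub[...,2]
    m=(r>90)&(r-g>45)&(b<g)
    v,u=np.nonzero(m);v=v+box[0];u=u+box[2]
    P=XX[v,u]; print(nm,len(u),u.min(),u.max(),v.min(),v.max(),np.nanpercentile(P[:,2],[5,50,95]))
    W=ray(F,np.c_[u,v],.046)[:,:2]; c=W.mean(0);_,_,V=np.linalg.svd(W-c);a=V[0]*np.sign(V[0,0])
    l=(W-c)@a; d=(W-c)@[-a[1],a[0]]
    print("dir",a,np.degrees(np.arctan2(a[1],a[0])),"ends",c+a*l.min(),c+a*l.max(),l.max()-l.min())
    k=l<l.min()+.095; print("handle w",np.ptp(np.percentile(d[k],[2,98])), "mid d",(np.percentile(d[k],2)+np.percentile(d[k],98))/2)
E
```

```text
plate top [[ 0.6386 -0.0533  0.008 ]
 [ 0.6423 -0.1725  0.008 ]
 [ 0.4702 -0.178   0.008 ]
 [ 0.4657 -0.0591  0.008 ]]
plate scene [[ 0.475  -0.1748  0.008 ]
 [ 0.4708 -0.0588  0.008 ]
 [ 0.643  -0.053   0.008 ]
 [ 0.6432 -0.1703  0.008 ]]
bench z 4.0678090036775095e-06 0.00016658037277825173
top 254 169 199 161 237 [0.043  0.0475 0.0506]
dir [ 0.9607 -0.2776] -16.117207654449583 ends [0.5372 0.3386] [0.7057 0.29  ] 0.17537727216554103
handle w 0.010656848854996081 mid d 2.1089157351376897e-05
scene 268 434 440 231 289 [0.0419 0.0472 0.0511]
dir [ 0.9621 -0.2726] -15.816160032678841 ends [0.5356 0.3386] [0.7093 0.2894] 0.1805618335025303
handle w 0.014562088496945024 mid d 7.703033119657978e-05
```

```bash
cat > fit.py <<'E'
from h import *
np.set_printoptions(precision=4,suppress=True)
from scipy.optimize import minimize
def prism(T,yaw,boxes,pts=None):
    pass
def render(F,polys,ss=4,box=None):
    u0,u1,v0,v1=box
    m=np.zeros(((v1-v0)*ss,(u1-u0)*ss),np.uint8)
    for P in polys:
        q=(proj(F,P)-[u0-.5,v0-.5])*ss-.5
        cv2.fillConvexPoly(m,cv2.convexHull(np.round(q*16).astype(np.int32).reshape(-1,1,2)),1,cv2.LINE_8,4)
    return cv2.resize(m.astype(np.float32),None,fx=1/ss,fy=1/ss,interpolation=cv2.INTER_AREA)
def tf(P,x,y,yaw):
    c,s=np.cos(yaw),np.sin(yaw);return P@np.array([[c,s,0],[-s,c,0],[0,0,1]])+[x,y,0]
def boxp(x0,x1,y0,y1,z0,z1): return np.array([[x,y,z] for x in(x0,x1) for y in(y0,y1) for z in(z0,z1)],float)
a=np.linspace(0,2*np.pi,48)
def cyl(x0,x1,r,z): return np.array([[x,r*np.cos(t),z+r*np.sin(t)] for x in(x0,x1) for t in a])
drift=[boxp(-.05,.05,-.008,.008,.032,.048),cyl(.05,.13,.0045,.04)]
sleeve=[cyl(-.045,.025,.014,.06)]
plate=[boxp(-.057,.117,-.044,.076,0,.008)]
def fit(Fs,masks,boxes,polys,x0):
    def cost(p):
        e=0
        for F,m,b in zip(Fs,masks,boxes):
            r=render(F,[tf(P,p[0]/1e3,p[1]/1e3,p[2]/1e2) for P in polys],box=b); e+=np.abs(r-m).sum()
        return e
    p0=[x0[0]*1e3,x0[1]*1e3,x0[2]*1e2]
    sim=np.array([p0]+[np.add(p0,4*np.eye(3)[i]) for i in range(3)])
    r=minimize(cost,p0,method="Nelder-Mead",options=dict(initial_simplex=sim,xatol=.02,fatol=.05))
    return [r.x[0]/1e3,r.x[1]/1e3,r.x[2]/1e2],r.fun,sum(m.sum() for m in masks)
def cm(F,box,k):
    u0,u1,v0,v1=box;I=F["image"][v0:v1,u0:u1].astype(float)
    r,g,b=I[...,0],I[...,1],I[...,2]
    return np.clip(k(r,g,b),0,1).astype(np.float32)
E
python3 - <<'E'
from fit import *
f=load("top");s=load("scene")
im=f["image"]; print("handle",im[220,180],im[215,183],"nose",im[175,194],im[185,191],"bench",im[190,230],"sleeve",im[215,375],im[215,371],im[215,379],"plate",im[240,362],"dark",im[215,191])
im=s["image"]; print("handle",im[245,437],"nose",im[280,437],"sleeve",im[262,273],im[262,270])
D=lambda r,g,b:(r/(b+1)>1.75).astype(float)
bt,bs=(155,215,150,245),(425,450,222,300)
for nm,F,b in(("t",f,bt),("s",s,bs)):
    m=cm(F,b,D); cv2.imwrite(f"pics/m{nm}.png",cv2.resize(m*255,None,fx=6,fy=6,interpolation=0))
    print(m.sum(),fit([F],[m],[b],drift,(.595,.322,-.279)))
D2=lambda r,g,b:(r/(b+1)>1.9).astype(float)
bt,bs=(362,388,190,236),(262,284,240,282)
for nm,F,b in(("t",f,bt),("s",s,bs)):
    m=cm(F,b,D2); cv2.imwrite(f"pics/n{nm}.png",cv2.resize(m*255,None,fx=8,fy=8,interpolation=0))
    print(m.sum(),fit([F],[m],[b],sleeve,(.585,-.098,-3.108)))
E
cd pics; python3 -c "
import cv2,numpy as np
L=[cv2.imread(x+'.png') for x in('mt','ms','nt','ns')]
H=580;L=[cv2.copyMakeBorder(i,0,max(0,H-i.shape[0]),0,8,0,value=(90,0,0))[:H] for i in L]
i=np.hstack(L);print(i.shape);cv2.imwrite('mm.png',cv2.resize(i,(800,500)))"
```

```text
handle [109  73  46] [68 52 38] nose [134  87  58] [122  82  53] bench [172 151 126] sleeve [129  96  60] [106  78  49] [108  80  53] plate [161 150 149] dark [60 54 47]
handle [165  93  37] nose [156 101  62] sleeve [149 104  45] [117  77  32]
506.0 ([np.float64(0.5833834001618255), np.float64(0.3256451264962267), np.float64(-0.2734176971874442)], np.float64(126.5625), np.float32(506.0))
372.0 ([np.float64(0.5842230851320391), np.float64(0.32508591642382556), np.float64(-0.27759220241439175)], np.float64(42.9375), np.float32(372.0))
336.0 ([np.float64(0.5854011897596395), np.float64(-0.09764068962129795), np.float64(-3.0981004808495185)], np.float64(125.875), np.float32(336.0))
263.0 ([np.float64(0.5837634001331999), np.float64(-0.09887589052162817), np.float64(-3.077381137842668)], np.float64(63.4375), np.float32(263.0))
(580, 926, 3)[ WARN:0@0.797] global loadsave.cpp:1063 imwrite_ Unsupported depth image for selected encoder is fallbacked to CV_8U.
```

View pics/mm.png

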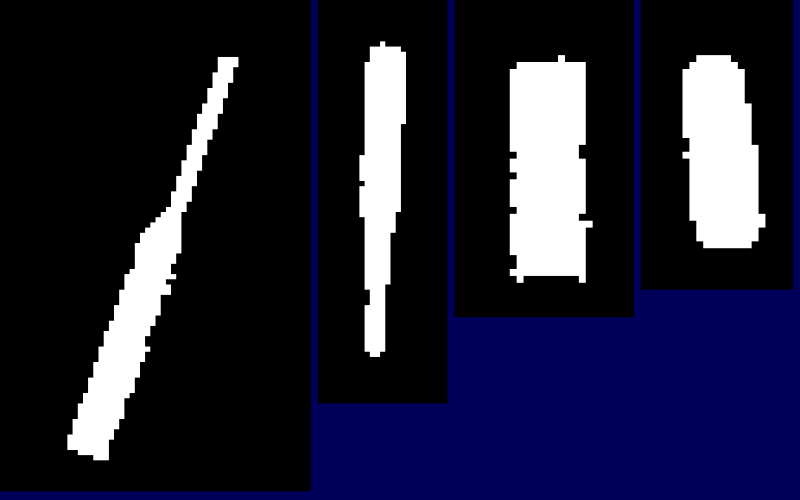

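```bash
cat > ov.py <<'E'
from fit import *
def overlay(F,items,box,fn,k=8):
    u0,u1,v0,v1=box
    im=cv2.resize(F["image"][v0:v1,u0:u1,::-1],None,fx=k,fy=k,interpolation=cv2.INTER_CUBIC)
    for polys,p,col in items:
        for P in polys:
            q=(proj(F,tf(P,*p))-[u0-.5,v0-.5])*k-.5
            cv2.polylines(im,[cv2.convexHull(np.round(q*16).astype(np.int32).reshape(-1,1,2))],True,col,1,cv2.LINE_AA,4)
    cv2.imwrite(fn,im)
E
python3 - <<'E'
from ov import *
f=load("top");s=load("scene")
p=(.5845,-.098,-3.108)
q=(.5838,.3254,-.2755)
overlay(f,[(sleeve,p,(0,255,0)),(plate,p,(255,0,0))],(348,412,194,282),"pics/o1.png",6)
overlay(s,[(sleeve,p,(0,255,0)),(plate,p,(255,0,0))],(240,300,220,296),"pics/o2.png",6)
overlay(f,[(drift,q,(0,255,0))],(160,210,155,245),"pics/o3.png",6)
overlay(s,[(drift,q,(0,255,0))],(420,455,222,300),"pics/o4.png",6)
L=[cv2.imread(f"pics/o{i}.png") for i in(1,2,3,4)]
L=[cv2.copyMakeBorder(i,0,545-i.shape[0],0,2,0) for i in L];i=np.hstack(L);print(i.shape)
cv2.imwrite("pics/oo.png",i[:,:776]);cv2.imwrite("pics/oo2.png",i[:,750:])
E
```

```text
(545, 1262, 3)
```

View pics/oo.png

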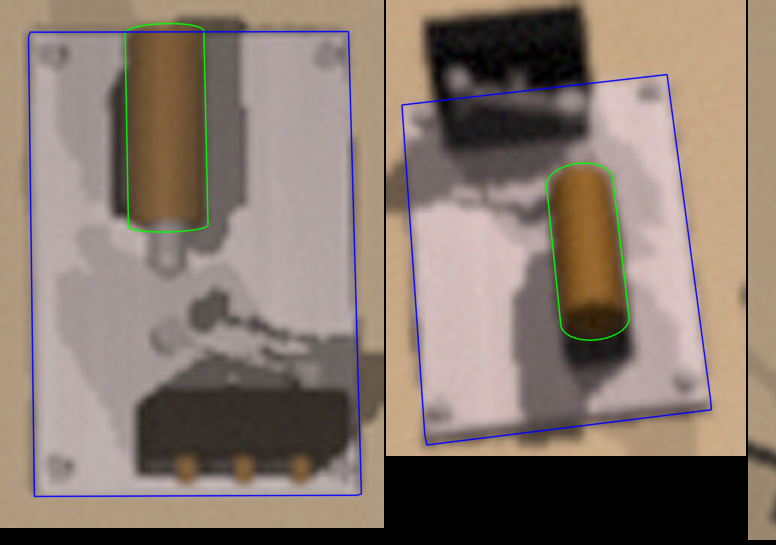

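View pics/oo2.png

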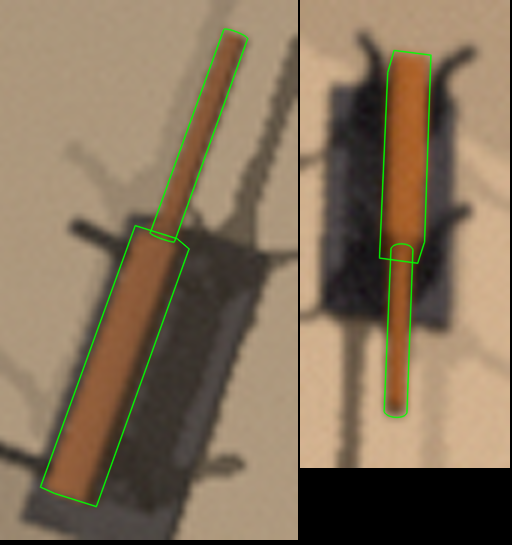

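```bash
cat >> h.py <<'E'
Q=(.5838,.3254,-.2755)   # drift in rest
FX=(.5845,-.098,-3.108)  # fixture
OFF=.010                 # grip point ahead of handle centre
E
python3 - <<'E'
from h import *
from plant import robot
np.set_printoptions(precision=3,suppress=True)
d=np.array([np.cos(Q[2]),np.sin(Q[2])]);g=np.array(Q[:2])+OFF*d
e=np.array([np.cos(FX[2]),np.sin(FX[2])])
for sg in(1,-1):
    y=Q[2]+sg*np.pi/2
    a=robot.inverse_kinematics([*g,.032],[np.pi,0,y]);print(sg,"grasp",a)
    for xf in(-.19,-.10):
        # nose at fixture x ~ xf ; grip pt at nose-(.13-OFF)
        h=np.array(FX[:2])+e*(xf-.12) if 0 else np.array(FX[:2])+e*(xf-.0)
        h=np.array(FX[:2])+e*(-.045-.02-.12) if xf<-.15 else np.array(FX[:2])+e*(-.045+.061-.12)
        print(h,robot.inverse_kinematics([*h,.052],[np.pi,0,FX[2]+sg*np.pi/2]))
E
```

```text
1 grasp [-0.573  0.689  0.018  1.693 -0.016  0.76   0.748]
[ 0.769 -0.092] [-0.406  0.97   0.864  1.44  -0.783  1.096 -0.932]
[ 0.688 -0.095] [-0.405  0.821  0.76   1.664 -0.676  0.938 -0.924]
-1 grasp [-0.955  0.769  0.595  1.718 -0.557  0.83  -1.951]
[ 0.769 -0.092] [-0.039  0.805  0.173  1.413 -0.155  0.937  1.779]
[ 0.688 -0.095] [-0.071  0.698  0.22   1.643 -0.192  0.823  1.835]
```

Run:
```python
from h import *
np.set_printoptions(precision=3,suppress=True)
f=load("top");s=load("scene")
for nm,F in(("top",f),("scene",s)):
    X=cloud(F).reshape(-1,3);X=X[~np.isnan(X[:,0])]
    for n,b in(("tray",(.74,1.0,-.35,-.05)),("box",(.74,1.05,.02,.36))):
        k=(X[:,0]>b[0])&(X[:,0]<b[1])&(X[:,1]>b[2])&(X[:,1]<b[3])&(X[:,2]>.012)
        P=X[k];print(nm,n,len(P),np.percentile(P,[.5,99.5],axis=0))
        print(np.median(P,axis=0))
```

```text
top tray 3823 [[ 0.816 -0.349  0.012]
 [ 0.937 -0.09   0.053]]
[ 0.88  -0.229  0.035]
top box 11689 [[0.803 0.022 0.015]
 [0.935 0.358 0.114]]
[0.854 0.19  0.109]
scene tray 3756 [[ 0.82  -0.349  0.012]
 [ 0.941 -0.091  0.054]]
[ 0.887 -0.233  0.035]
scene box 10979 [[0.807 0.021 0.015]
 [0.941 0.358 0.115]]
[0.901 0.187 0.109]
```

Run:
```python
from h import *
from plant import robot
np.set_printoptions(precision=4,suppress=True)
d=np.array([np.cos(Q[2]),np.sin(Q[2])]);g=np.array(Q[:2])+OFF*d
o=[np.pi,0,Q[2]+np.pi/2]
robot.goto([*g,.16],o)
s=robot.sense();print(s["t"],s["tcp_pos"],s["tcp_rot"],s["joint_pos"])
robot.grip(0.6,60)
for n in("top","scene"):
    f=robot.grab_frame(n);cv2.imwrite(f"pics/{n}1.png",cv2.resize((f["image"][120:300,100:260] if n=="top" else f["image"][180:330,370:510])[:,:,::-1],None,fx=3.5,fy=3.3,interpolation=cv2.INTER_CUBIC))
print(robot.sense()["t"])
a,b=cv2.imread("pics/top1.png"),cv2.imread("pics/scene1.png");b=cv2.resize(b,(int(b.shape[1]*.5),int(b.shape[0]*1)))
```

```text
1.825 [0.5925 0.3247 0.1602] [-3.141  -0.0012  1.298 ] [-0.5871  0.5399  0.0345  1.6172 -0.0228  0.9844  0.7531]
2.3583
```

View pics/scene1.png

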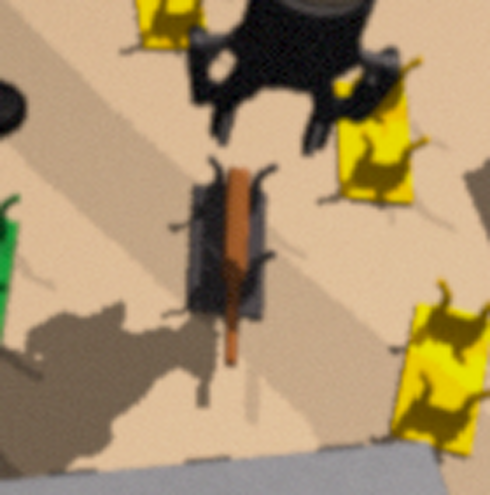

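View pics/top1.png

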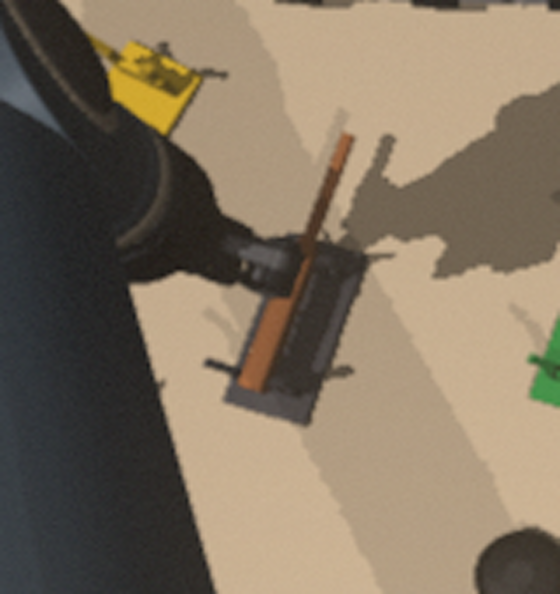

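The scene crop shows the open jaws straddling the handle, with the fingers at about (222,130) and (318,140) and the handle at (237,200). I'm going down to grip.

Run:
```python
from h import *
from plant import robot
np.set_printoptions(precision=4,suppress=True)
def S(l):
    s=robot.sense();print(l,round(s["t"],2),s["tcp_pos"],s["tcp_rot"],s["wrist_force"],round(s["opening"],3));return s
d=np.array([np.cos(Q[2]),np.sin(Q[2])]);g=np.array(Q[:2])+OFF*d
o=[np.pi,0,Q[2]+np.pi/2]
S("a")
print(robot.move_straight([*g,.032],vel=.12,attitude=o,contact_N=8));S("down")
robot.grip(0.0,70);S("grip")
s=S("");p=s["tcp_pos"]
robot.move_straight([p[0],p[1],p[2]+.06],vel=.1);S("up")
robot.move_straight([p[0],p[1],.26],vel=.2);S("up2")
for n in("top","scene"):
    f=robot.grab_frame(n);np.savez(f"pics/{n}2.npz",**f);cv2.imwrite(f"pics/{n}2.png",f["image"][:,:,::-1])
```

```text
a 2.36 [0.5934 0.3227 0.16  ] [ 3.1416 -0.      1.2953] [ 0.6957 -0.2817 -0.3117] 0.602
False
down 3.58 [0.5941 0.323  0.0329] [ 3.1403 -0.0013  1.2953] [0.6443 0.1794 0.5612] 0.601
grip 3.98 [0.5939 0.3229 0.0328] [ 3.1407 -0.001   1.2953] [ 0.3129 -0.5097  4.5524] 0.176
 3.98 [0.5939 0.3229 0.0328] [ 3.1407 -0.001   1.2953] [ 0.3129 -0.5097  4.5524] 0.176
up 4.74 [0.5934 0.3227 0.0924] [-3.1409  0.0007  1.2953] [-0.5724 -0.45   -1.2634] 0.175
up2 5.72 [0.5931 0.3225 0.2582] [-3.1395  0.0023  1.2953] [ 0.0726 -0.5241 -0.252 ] 0.172
```

View pics/scene2.png

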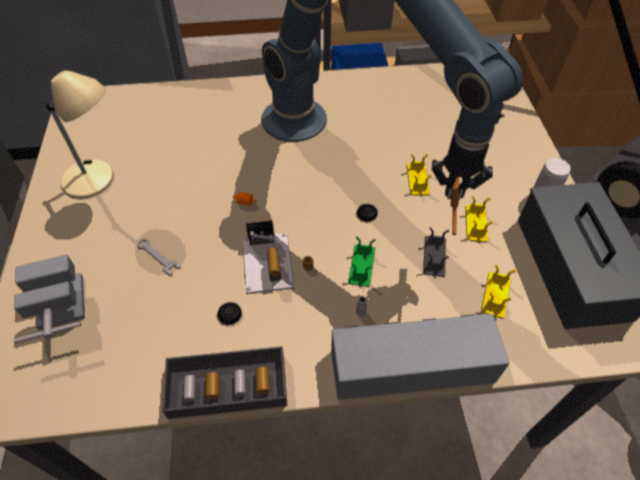

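```bash
cat >> h.py <<'E'
e=np.array([np.cos(FX[2]),np.sin(FX[2])])
mouth=np.array(FX[:2])-.045*e
# TCP xy for nose at depth dep (m, past mouth), lateral offset lat (+ = fixture y), extra yaw w
def tcpxy(dep,w=0.,lat=0.,L=.13-OFF):
    n=mouth+dep*e+lat*np.array([-e[1],e[0]])
    a=FX[2]+w
    return n-L*np.array([np.cos(a),np.sin(a)])
def ori(w=0.,sg=1): return [np.pi,0,FX[2]+w+sg*np.pi/2]
E
python3 - <<'E'
from h import *
from plant import robot
np.set_printoptions(precision=3,suppress=True)
for dep,z,w in((-.025,.22,0),(-.004,.053,0.),(.06,.053,0)):
    print(tcpxy(dep,w),robot.inverse_kinematics([*tcpxy(dep,w),z],ori(w)))
print(robot.sense()["joint_pos"])
E
```

```text
[ 0.774 -0.092] [-0.321  0.747  0.711  1.291 -0.482  1.275 -1.143]
[ 0.753 -0.092] [-0.309  0.866  0.642  1.479 -0.577  0.991 -1.053]
[ 0.689 -0.094] [-0.33   0.775  0.629  1.657 -0.556  0.895 -1.018]
[-0.59   0.457  0.043  1.515 -0.021  1.173  0.752]
```

Run:
```python
from h import *
from plant import robot
np.set_printoptions(precision=4,suppress=True)
w=.05
robot.goto([*tcpxy(-.02,w),.20],ori(w))
robot.move_straight([*tcpxy(-.008,w),.12],vel=.1,attitude=ori(w))
robot.sleep(.4)
s=robot.sense();print(s["t"],s["tcp_pos"],s["tcp_rot"],s["joint_pos"],s["wrist_force"],[*tcpxy(-.008,w)])
for n in("top","scene"):
    f=robot.grab_frame(n);np.savez(f"pics/{n}3.npz",**f);cv2.imwrite(f"pics/{n}3.png",f["image"][:,:,::-1])
t,s=cv2.imread("pics/top3.png"),cv2.imread("pics/scene3.png")
cv2.imwrite("pics/t3.png",cv2.resize(t[80:280,310:450],None,fx=3,fy=3,interpolation=2))
cv2.imwrite("pics/s3.png",cv2.resize(s[200:380,220:340],None,fx=3,fy=3,interpolation=2))
cv2.imwrite("pics/ts3.png",np.hstack([cv2.imread("pics/t3.png")[:540],cv2.imread("pics/s3.png")]))
```

```text
8.825 [ 0.7571 -0.0862  0.1202] [-3.1412 -0.     -1.4871] [-0.3233  0.7966  0.6597  1.4337 -0.5177  1.0878 -1.0551] [-0.7398 -0.082  -0.3647] [np.float64(0.7570510786341867), np.float64(-0.08620048414541154)]
```

View pics/ts3.png

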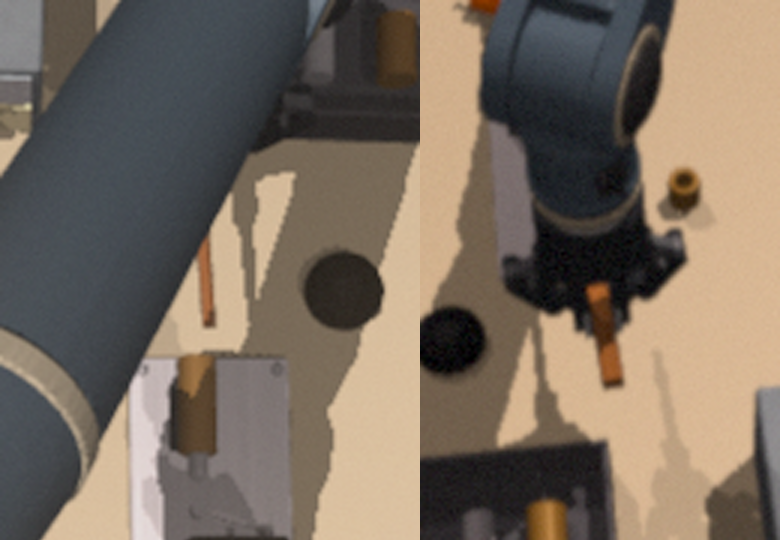

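Run:
```python
from ov import *
f=load("top",3);s=load("scene",3)
zt=.1202+.0073
n=mouth-.008*e; a=FX[2]+.05
o=n-.13*np.array([np.cos(a),np.sin(a)])
D=[P+[0,0,zt-.04] for P in drift]
overlay(f,[(D,(*o,a),(0,255,0)),(sleeve,FX,(255,0,0))],(355,395,140,235),"pics/o5.png",6)
overlay(s,[(D,(*o,a),(0,255,0))],(250,310,270,345),"pics/o6.png",6)
A,B=cv2.imread("pics/o5.png"),cv2.imread("pics/o6.png")
cv2.imwrite("pics/o56.png",np.hstack([A,cv2.copyMakeBorder(B,0,A.shape[0]-B.shape[0],0,0,0)]))
```

```text
(no output)
```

View pics/o56.png

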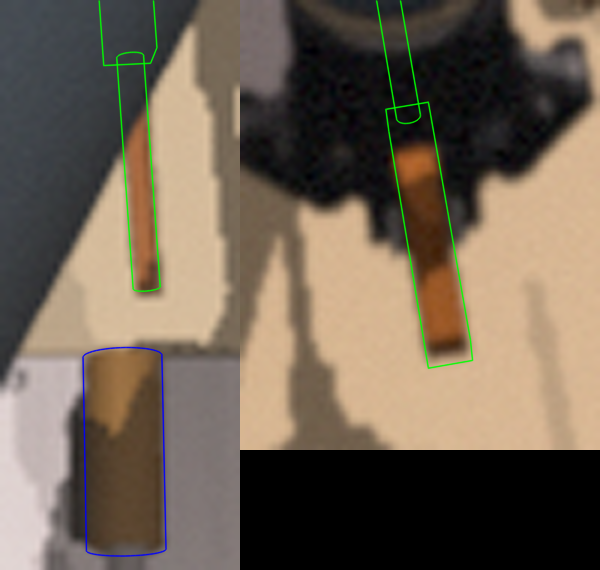

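Run:
```python
from h import *
from plant import robot
np.set_printoptions(precision=4,suppress=True)
w=.05;z=.0530
def S(l):
    s=robot.sense();print(l,round(s["t"],2),s["tcp_pos"],s["tcp_rot"],s["wrist_force"]);return s
print(robot.move_straight([*tcpxy(-.004,w),z],vel=.08,attitude=ori(w),contact_N=6));S("low")
robot.sleep(.3);S("low")
for n in("top","scene"):
    f=robot.grab_frame(n);np.savez(f"pics/{n}4.npz",**f);cv2.imwrite(f"pics/{n}4.png",f["image"][:,:,::-1])
t,s=cv2.imread("pics/top4.png"),cv2.imread("pics/scene4.png")
cv2.imwrite("pics/ts4.png",np.hstack([cv2.resize(t[150:250,340:420],None,fx=5,fy=5,interpolation=2),cv2.resize(s[270:370,240:320],None,fx=5,fy=5,interpolation=2)]))
```

```text
False
low 9.92 [ 0.7536 -0.0865  0.0537] [-3.1404 -0.0004 -1.4871] [ 0.4472  0.0932 -0.5851]
low 10.22 [ 0.7533 -0.0864  0.0534] [-3.1409 -0.     -1.4872] [ 1.1546  0.1396 -1.2307]
```

View pics/ts4.png

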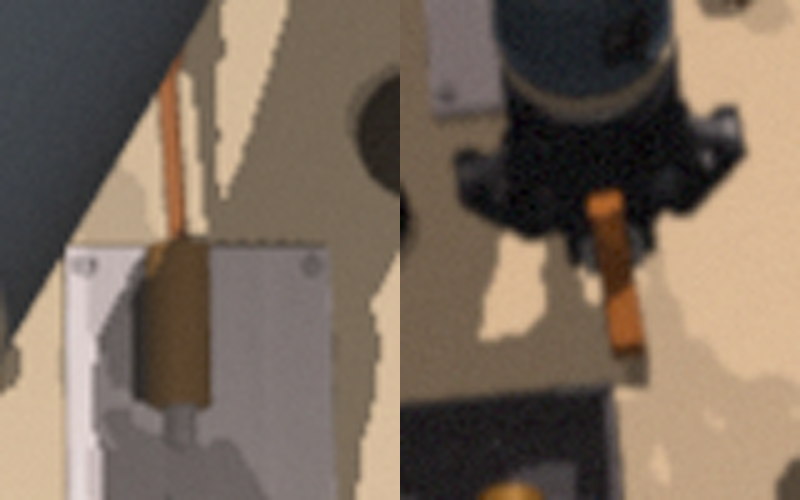

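The nose is at (177,235) in the crop and the sleeve is centred at (178,250), so they line up. I'm inserting.

Run:
```python
from h import *
from plant import robot
np.set_printoptions(precision=4,suppress=True)
w=.05;z=.0530
def S(l):
    s=robot.sense();d=(np.array(s["tcp_pos"][:2])-tcpxy(0));print(l,round(s["t"],2),"dep %.2f lat %.2f z %.2f"%(d@e*1e3,d@[-e[1],e[0]]*1e3,s["tcp_pos"][2]*1e3),"F",np.round([s["wrist_force"][:2]@e,s["wrist_force"][:2]@[-e[1],e[0]],s["wrist_force"][2]],2),s["torque"]);return s
c=robot.move_straight([*tcpxy(.010,w),z],vel=.03,attitude=ori(w),contact_N=4);S(c)
if not c:
    c=robot.move_straight([*tcpxy(.013,0),z],vel=.02,attitude=ori(0),contact_N=4);S(c)
if not c:
    c=robot.move_straight([*tcpxy(.025,0),z],vel=.04,attitude=ori(0),contact_N=5);S(c)
robot.sleep(.4);S("")
```

```text
False 10.93 dep 10.12 lat -6.03 z 53.12 F [-0.64  0.61 -0.57] [ 0.0198 -0.0592  0.0223]
False 11.42 dep 13.05 lat 0.25 z 52.97 F [-0.68 -0.33 -1.2 ] [-0.0173  0.0777  0.0057]
False 11.87 dep 25.15 lat -0.02 z 53.17 F [ 1.21 -0.45 -1.31] [-0.0164 -0.0109 -0.0015]
 12.27 dep 24.91 lat 0.02 z 52.98 F [ 0.06  0.32 -0.79] [-0.0007  0.0256 -0.0725]
```

```bash
cat > push.py <<'E'
from h import *
from plant import robot
z=.0530
lt=np.array([-e[1],e[0]])
def meas(k=5,dt=.02):
    F=[];D=[]
    for i in range(k):
        s=robot.sense();F.append(-(s["wrist_force"][:2]@e));D.append((s["tcp_pos"][:2]-tcpxy(0))@e*1e3)
        if i<k-1: robot.sleep(dt)
    return np.mean(F),np.mean(D),s
def step(cmd,vel=.01,k=5):
    robot.move_straight([*tcpxy(cmd/1e3,0),z],vel=vel,attitude=ori(0))
    F,D,s=meas(k); 
    print("%.2f cmd %.2f dep %.2f F %.2f lat %.1f z %.1f"%(s["t"],cmd,D,F,s["wrist_force"][:2]@lt,s["wrist_force"][2]))
    return F,D,s
E
python3 - <<'E'
from push import *
c=robot.move_straight([*tcpxy(.045,0),z],vel=.02,attitude=ori(0),contact_N=5)
F,D,s=meas(); print(c,s["t"],F,D)
cmd=D
for i in range(8):
    cmd+=.75
    F,D,s=step(cmd)
    if F>13: break
E
```

```text
True 12.8667 1.491196619662323 31.34682640370506
13.18 cmd 32.10 dep 31.39 F 3.80 lat 0.0 z -1.3
13.50 cmd 32.85 dep 31.41 F 5.48 lat 0.4 z -1.3
13.82 cmd 33.60 dep 31.43 F 7.18 lat 0.1 z -0.9
14.13 cmd 34.35 dep 31.51 F 7.65 lat 0.6 z -0.9
14.45 cmd 35.10 dep 31.96 F 8.35 lat 0.7 z -0.9
14.77 cmd 35.85 dep 32.62 F 8.68 lat 0.2 z -0.7
15.08 cmd 36.60 dep 33.34 F 8.80 lat 0.4 z -1.4
15.40 cmd 37.35 dep 34.09 F 8.48 lat 0.1 z -2.3
```

Run:
```python
from push import *
cmd=37.35
while cmd<62:
    cmd+=1.0 if cmd<53 else .5
    F,D,s=step(cmd,vel=.012,k=4 if cmd<53 else 5)
    if F>11.3: break
```

```text
15.70 cmd 38.35 dep 35.12 F 8.27 lat -0.1 z -1.2
16.00 cmd 39.35 dep 36.13 F 8.79 lat 0.8 z -0.9
16.30 cmd 40.35 dep 37.12 F 8.81 lat 0.5 z -1.4
16.60 cmd 41.35 dep 38.11 F 8.40 lat 0.4 z -1.1
16.90 cmd 42.35 dep 39.12 F 8.53 lat -0.5 z -1.1
17.20 cmd 43.35 dep 40.10 F 8.87 lat 0.5 z -1.8
17.50 cmd 44.35 dep 41.11 F 9.07 lat 0.7 z -0.9
17.80 cmd 45.35 dep 42.10 F 8.44 lat 0.5 z -2.1
18.10 cmd 46.35 dep 43.08 F 8.58 lat -0.4 z -2.2
18.40 cmd 47.35 dep 44.10 F 8.52 lat 0.5 z -1.2
18.70 cmd 48.35 dep 45.09 F 8.57 lat 0.4 z -2.3
19.00 cmd 49.35 dep 46.08 F 8.71 lat -1.2 z -2.3
19.30 cmd 50.35 dep 46.80 F 9.61 lat 0.9 z -1.5
19.60 cmd 51.35 dep 47.66 F 9.48 lat -0.1 z -1.0
19.90 cmd 52.35 dep 48.62 F 9.27 lat 0.6 z -1.9
20.22 cmd 53.35 dep 49.61 F 9.75 lat -0.0 z -1.8
20.53 cmd 53.85 dep 50.03 F 9.48 lat -0.3 z -1.7
20.85 cmd 54.35 dep 50.49 F 9.51 lat -0.4 z -1.8
21.17 cmd 54.85 dep 50.99 F 9.28 lat 0.9 z -1.9
21.48 cmd 55.35 dep 51.48 F 9.83 lat 0.3 z -1.1
21.80 cmd 55.85 dep 51.98 F 9.65 lat 0.1 z -1.7
22.12 cmd 56.35 dep 52.46 F 9.78 lat 0.1 z -1.0
22.43 cmd 56.85 dep 52.97 F 10.07 lat 0.3 z -2.0
22.75 cmd 57.35 dep 53.45 F 9.57 lat 0.6 z -0.5
23.07 cmd 57.85 dep 53.96 F 9.83 lat 0.1 z -1.4
23.38 cmd 58.35 dep 54.43 F 9.53 lat 0.1 z -1.3
23.70 cmd 58.85 dep 54.83 F 10.45 lat 0.1 z -1.6
24.02 cmd 59.35 dep 55.13 F 10.24 lat 0.7 z -1.8
24.33 cmd 59.85 dep 55.40 F 10.23 lat 0.4 z -2.3
24.65 cmd 60.35 dep 55.65 F 10.84 lat -0.1 z -2.2
24.97 cmd 60.85 dep 55.89 F 11.21 lat 0.4 z -1.8
25.28 cmd 61.35 dep 56.10 F 11.83 lat -0.9 z -2.2
```

Run:
```python
from push import *
for i in range(4):
    F,D,s=meas(6,.03);print(round(s["t"],2),round(F,2),round(D,3))
for n in("top","scene"):
    f=robot.grab_frame(n);np.savez(f"pics/{n}5.npz",**f);cv2.imwrite(f"pics/{n}5.png",f["image"][:,:,::-1])
t,s=cv2.imread("pics/top5.png"),cv2.imread("pics/scene5.png")
t0=cv2.imread("pics/top0.png")
cv2.imwrite("pics/ts5.png",np.hstack([cv2.resize(i[215:285,350:415],None,fx=6,fy=6,interpolation=2) for i in(t0,t)]))
cv2.imwrite("pics/s5.png",np.hstack([cv2.resize(i[205:275,230:300],None,fx=5.5,fy=5.5,interpolation=2) for i in(cv2.imread("pics/scene0.png"),s)]))
```

```text
25.45 12.32 56.099
25.62 12.05 56.112
25.78 11.62 56.101
25.95 11.89 56.101
```

View pics/ts5.png

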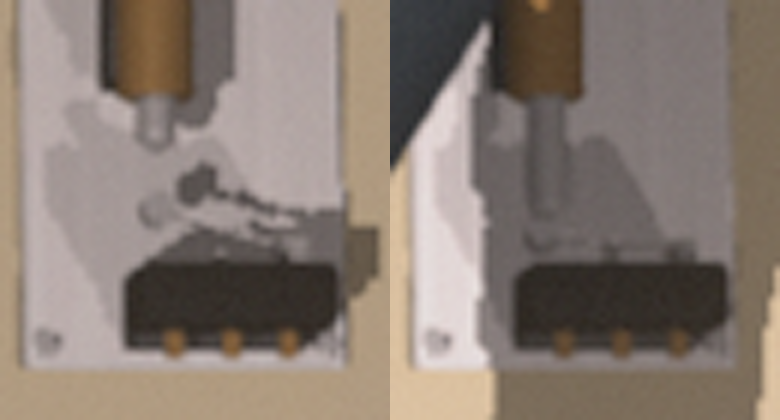

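View pics/s5.png

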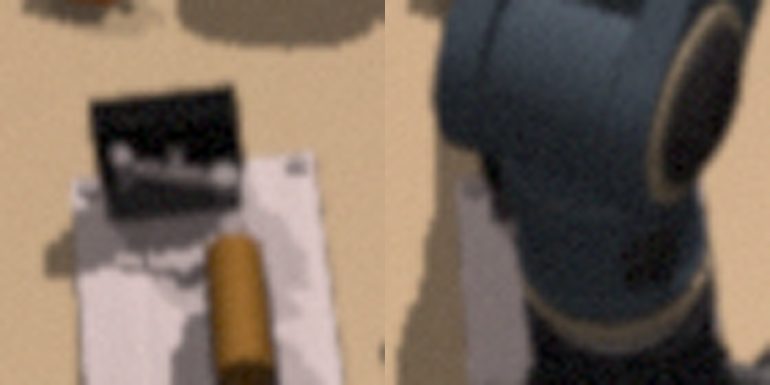

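Run:
```python
from push import *
for c in(60.35,59.35,58.35,59.35,60.35,61.1): step(c,vel=.015,k=6)
```

```text
26.38 cmd 60.35 dep 56.08 F 10.22 lat -0.8 z -1.0
26.72 cmd 59.35 dep 56.07 F 8.80 lat 0.0 z -1.2
27.05 cmd 58.35 dep 56.06 F 6.77 lat -0.4 z -1.9
27.38 cmd 59.35 dep 56.07 F 8.46 lat -0.5 z -2.4
27.72 cmd 60.35 dep 56.09 F 10.42 lat 0.1 z -1.5
28.05 cmd 61.10 dep 56.15 F 11.48 lat -0.0 z -2.4
```

Run:
```python
from ov import *
A=[]
for i,dep,w,b,z in((4,-.0037,.05,(265,320,295,350),.0534),(5,.0561,0.,(265,320,270,325),.053)):
    s=load("scene",i)
    n=mouth+dep*e; a=FX[2]+w
    o=n-.13*np.array([np.cos(a),np.sin(a)])
    D=[drift[0]+[0,0,z+.0073-.04]]
    overlay(s,[(D,(*o,a),(0,255,0))],b,f"pics/q{i}.png",7)
    A.append(cv2.imread(f"pics/q{i}.png"))
cv2.imwrite("pics/q.png",np.hstack(A))
```

```text
(no output)
```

View pics/q.png

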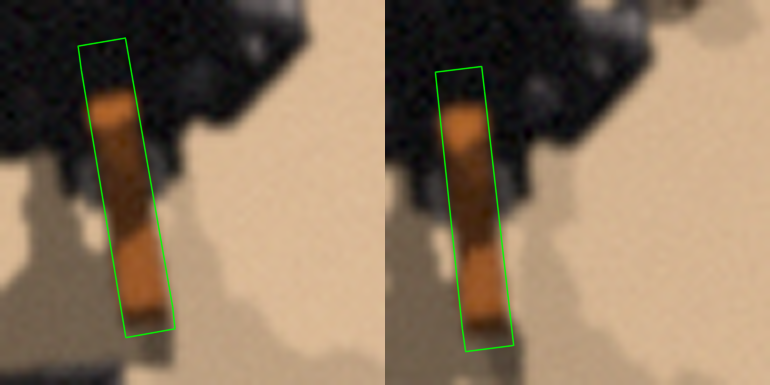

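Run:
```python
from ov import *
A=[]
for i,b in((4,(270,300,300,350)),(5,(270,300,275,325))):
    s=load("scene",i);u0,u1,v0,v1=b
    im=cv2.resize(s["image"][v0:v1,u0:u1,::-1],None,fx=12,fy=12,interpolation=cv2.INTER_NEAREST)
    im=np.clip(im.astype(float)*1.8,0,255).astype(np.uint8)
    for k in range(0,50,5): cv2.putText(im,str(v0+k),(0,k*12+12),0,.4,(255,255,255),1)
    A.append(im)
cv2.imwrite("pics/q2.png",np.hstack(A))
for i,dep,w,z in((4,-.0037,.05,.0534),(5,.0561,0.,.053)):
    s=load("scene",i);n=mouth+dep*e; a=FX[2]+w
    o=n-.13*np.array([np.cos(a),np.sin(a)])
    for P in([-.05,0,.008],[-.05,0,-.008],[.05,0,.008]): print(i,P,proj(s,tf(np.array([P])+[0,0,z+.0073],*o,a)))
```

```text
4 [-0.05, 0, 0.008] [[285.616  338.9409]]
4 [-0.05, 0, -0.008] [[285.99   342.1043]]
4 [0.05, 0, 0.008] [[279.0431 300.5132]]
5 [-0.05, 0, 0.008] [[279.0198 315.9807]]
5 [-0.05, 0, -0.008] [[279.4519 319.2927]]
5 [0.05, 0, 0.008] [[275.0022 279.4055]]
```

View pics/q2.png

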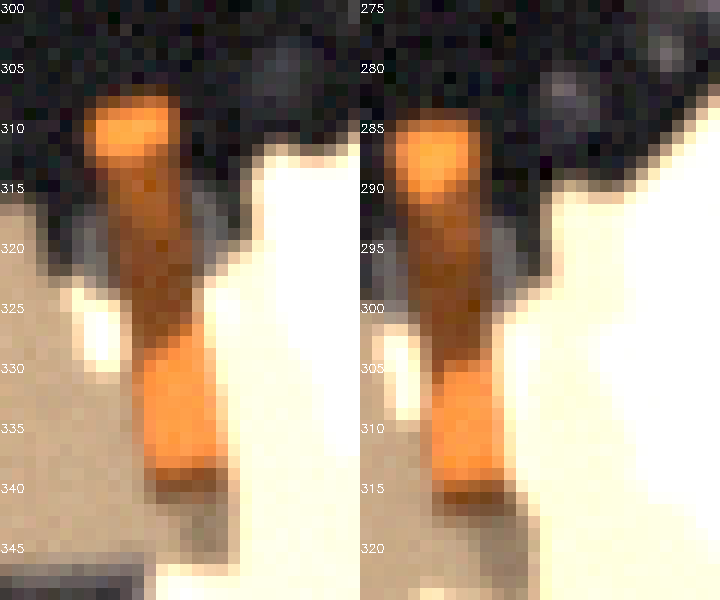

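Run:
```python
from push import *
cmd=61.35
while True:
    F,D,s=step(cmd,vel=.012,k=7)
    if D>57.1 or cmd>64.6: break
    cmd+=.5
for i in range(2):
    F,D,s=meas(6,.03);print(round(F,2),round(D,2))
```

```text
28.40 cmd 61.35 dep 56.15 F 11.58 lat -0.4 z -2.2
28.75 cmd 61.85 dep 56.32 F 12.09 lat 0.1 z -2.0
29.10 cmd 62.35 dep 56.49 F 12.88 lat 0.0 z -2.1
29.45 cmd 62.85 dep 56.66 F 13.45 lat 0.1 z -2.7
29.80 cmd 63.35 dep 56.90 F 13.85 lat 0.2 z -1.5
30.15 cmd 63.85 dep 57.47 F 14.09 lat 0.8 z -1.4
14.01 57.46
13.99 57.46
```

Run:
```python
from push import *
f=[robot.grab_frame("top") for i in range(4)]
F6=np.mean([x["image"].astype(float) for x in f],0);np.save("pics/top6.npy",F6)
s=robot.grab_frame("scene");np.savez("pics/scene6.npz",**s)
F5=load("top",5)["image"].astype(float)
G5,G6=F5.mean(2),F6.mean(2)
def reg(b):
    u0,u1,v0,v1=b;a=G5[v0:v1,u0:u1].astype(np.float32);c=G6[v0:v1,u0:u1].astype(np.float32)
    W=np.eye(2,3,dtype=np.float32)
    try:
        cc,W=cv2.findTransformECC(a,c,W,cv2.MOTION_TRANSLATION,(3,200,1e-6),None,1);return W[:,2],cc
    except Exception as x: return str(x)[:60]
print("pin tip",reg((435-65,0,0,0)) if 0 else reg((369,386,240,254)))
print("roller",reg((370,386,251,261)),"lever",reg((372,402,252,261)),"case",reg((368,410,259,278)))
c=lambda G:cv2.resize(np.clip(G[230:270,355:410,::-1]*1.6,0,255).astype(np.uint8),None,fx=7,fy=10,interpolation=2)
cv2.imwrite("pics/t56.png",np.hstack([c(F5),c(F6)]))
print([round(x,2) for x in G5[236:262,373:376].mean(1)]);print([round(x,2) for x in G6[236:262,373:376].mean(1)])
```

```text
pin tip OpenCV(4.12.0) /io/opencv/modules/video/src/ecc.cpp:574: err
roller (array([-0.12085015,  0.26130715], dtype=float32), 0.964893047224651) lever (array([-0.06512769,  0.12530565], dtype=float32), 0.9930342372795034) case (array([-0.00423771, -0.00448252], dtype=float32), 0.9987968800894272)
[np.float64(86.0), np.float64(86.44), np.float64(86.0), np.float64(84.67), np.float64(84.33), np.float64(84.0), np.float64(83.56), np.float64(83.33), np.float64(84.11), np.float64(84.11), np.float64(83.11), np.float64(83.78), np.float64(84.56), np.float64(86.89), np.float64(85.89), np.float64(90.56), np.float64(100.0), np.float64(98.33), np.float64(94.33), np.float64(85.44), np.float64(79.44), np.float64(90.44), np.float64(87.33), np.float64(54.0), np.float64(41.56), np.float64(42.11)]
[np.float64(85.86), np.float64(86.0), np.float64(85.61), np.float64(84.39), np.float64(83.61), np.float64(83.72), np.float64(83.61), np.float64(83.78), np.float64(83.19), np.float64(83.69), np.float64(83.19), np.float64(84.17), np.float64(85.89), np.float64(87.42), np.float64(88.19), np.float64(90.83), np.float64(96.33), np.float64(98.56), np.float64(94.25), np.float64(85.56), np.float64(75.64), np.float64(83.56), np.float64(83.94), np.float64(54.75), np.float64(40.83), np.float64(42.42)]
```

View pics/t56.png

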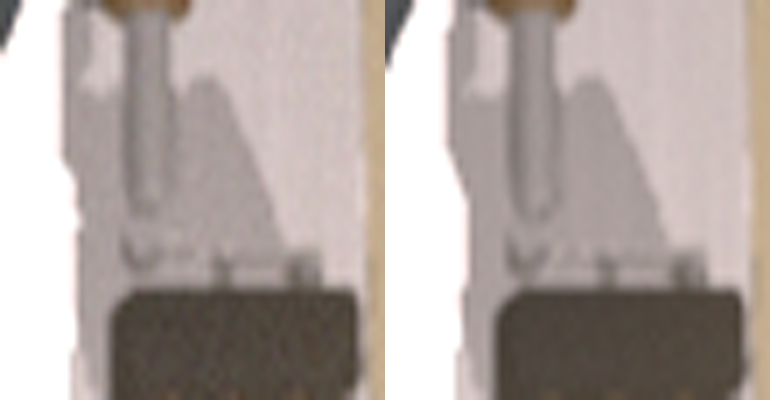

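```bash
cat > chk.py <<'E'
from push import *
F5=load("top",5)["image"].astype(float)
def chk(save):
    f=[robot.grab_frame("top") for i in range(4)]
    F6=np.mean([x["image"].astype(float) for x in f],0);np.save(save,F6)
    ref=np.load("pics/top6.npy")
    for nm,A in(("vs5",F5),("vs6",ref)):
        for n,(u0,u1,v0,v1) in dict(roller=(370,386,251,261),lever=(372,402,252,261),case=(368,410,259,278)).items():
            try:
                cc,W=cv2.findTransformECC(A.mean(2)[v0:v1,u0:u1].astype(np.float32),F6.mean(2)[v0:v1,u0:u1].astype(np.float32),np.eye(2,3,dtype=np.float32),cv2.MOTION_TRANSLATION,(3,200,1e-6),None,1)
                print(nm,n,W[:,2],round(cc,3))
            except Exception as x: print(nm,n,"fail")
    return F6
E
python3 - <<'E'
from chk import *
cmd=63.85
for i in range(8):
    cmd+=.4
    F,D,s=step(cmd,vel=.012,k=5)
    if D>58.95 or F>16: break
F,D,s=meas(6,.03);print(round(F,2),round(D,2))
F7=chk("pics/top7.npy")
c=lambda G:cv2.resize(np.clip(G[230:270,355:410,::-1]*1.6,0,255).astype(np.uint8),None,fx=7,fy=10,interpolation=2)
cv2.imwrite("pics/t57.png",np.hstack([c(F5),c(F7)]))
E
```

```text
31.05 cmd 64.25 dep 57.86 F 14.07 lat 0.7 z -1.5
31.37 cmd 64.65 dep 58.14 F 13.68 lat -0.5 z -2.2
31.68 cmd 65.05 dep 58.43 F 13.73 lat 0.4 z -2.5
32.00 cmd 65.45 dep 58.74 F 14.24 lat -0.0 z -1.7
32.32 cmd 65.85 dep 59.04 F 14.76 lat 1.1 z -2.9
14.42 59.04
vs5 roller [-0.12415013  0.2789298 ] 0.96
vs5 lever [-0.01997911  0.13023528] 0.988
vs5 case [0.0077819  0.00410979] 0.999
vs6 roller [-0.02026377  0.07247661] 0.986
vs6 lever [0.00610619 0.02519992] 0.994
vs6 case [0.01301443 0.0098692 ] 1.0
```

View pics/t57.png

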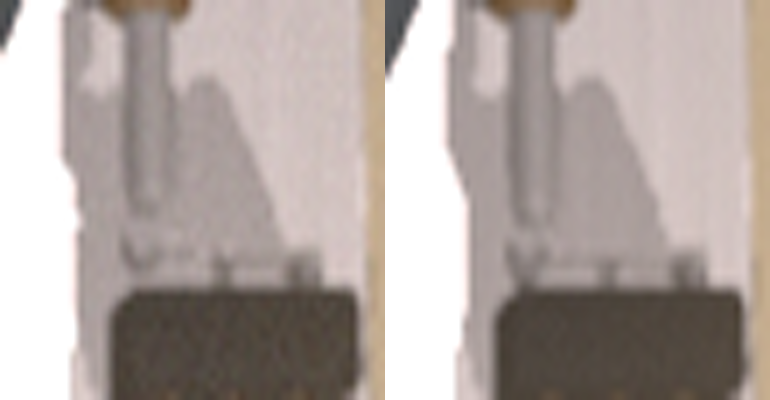

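Run:
```python
from chk import *
I=[F5,np.load("pics/top6.npy"),np.load("pics/top7.npy")]
c=lambda G:cv2.resize(np.clip((G[242:262,366:384,::-1]-50)*3,0,255).astype(np.uint8),None,fx=14,fy=28,interpolation=cv2.INTER_NEAREST)
cv2.imwrite("pics/z.png",np.hstack([c(G) for G in I]))
for G in I: print(np.round(G.mean(2)[244:261,375:378].mean(1),1))
for G in I: print(np.round(G.mean(2)[244:261,373:375].mean(1),1))
print(proj(load("top",5),tf(np.array([[x/1e3,0,.06] for x in(40,64,66,68,70,72,76,82)]) if 0 else np.zeros((1,3)),*FX)) if 0 else "")
from fit import tf
for x in(60,64,66,68,70,76): print(x,proj(load("top",5),tf(np.array([[x/1e3,0,.06]]),*FX)))
```

```text
[94.6 94.3 94.7 94.3 97.3 96.8 89.2 90.9 99.8 99.7 96.8 88.2 85.1 92.8
 84.3 45.6 42.7]
[94.6 94.1 94.1 94.6 95.6 97.8 94.4 89.  94.4 99.3 95.6 86.7 83.4 90.4
 80.8 45.3 42.3]
[94.4 94.4 93.8 94.3 94.3 96.7 98.  92.6 90.9 97.7 95.5 86.5 82.6 84.6
 72.4 46.3 41.6]
[ 80.8  80.5  79.3  80.5  81.2  84.2  85.7  90.8 100.   98.   91.3  82.3
  78.5  91.3  89.2  57.5  41.3]
[78.9 80.  79.9 80.7 82.8 84.6 86.3 91.8 97.3 98.5 92.2 82.4 74.  84.
 88.  59.4 40.5]
[80.2 79.7 80.  80.7 81.3 82.1 83.9 84.  90.1 99.2 93.8 83.7 79.1 77.2
 73.7 58.3 41.4]

60 [[375.8373 247.5241]]
64 [[375.8735 249.403 ]]
66 [[375.8916 250.3432]]
68 [[375.9098 251.2838]]
70 [[375.9279 252.225 ]]
76 [[375.9823 255.0515]]
```

View pics/z.png

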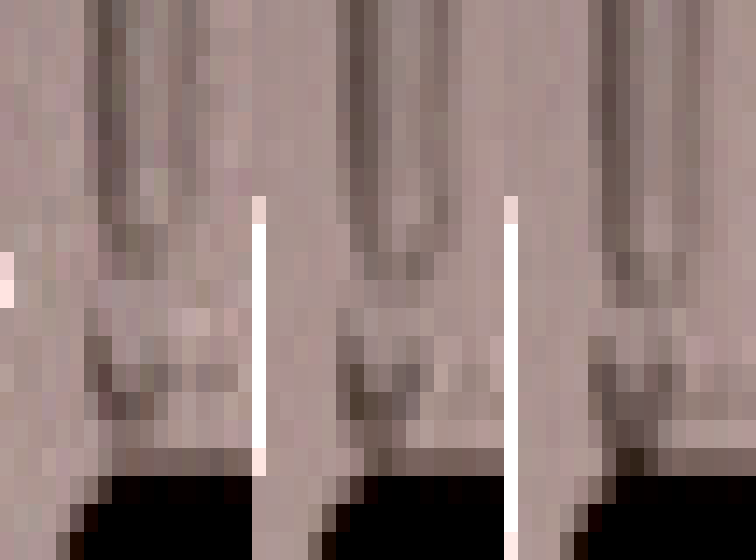

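Run:
```python
from chk import *
step(66.15,vel=.012,k=5)
# withdraw
robot.move_straight([*tcpxy(.020,0),z],vel=.06,attitude=ori(0));F,D,s=meas();print("wd",s["t"],F,D)
w=.05
robot.move_straight([*tcpxy(.010,w),z],vel=.03,attitude=ori(w))
robot.move_straight([*tcpxy(-.004,w),z],vel=.05,attitude=ori(w))
robot.sleep(.3);s=robot.sense();print(s["t"],s["tcp_pos"],s["tcp_rot"])
T=np.mean([robot.grab_frame("top")["image"].astype(float) for i in range(3)],0);np.save("pics/top8.npy",T)
f=robot.grab_frame("scene");np.savez("pics/scene8.npz",**f)
A=[]
for S in(load("scene",4),f):
    im=cv2.resize(S["image"][300:350,270:300,::-1],None,fx=12,fy=12,interpolation=cv2.INTER_NEAREST)
    im=np.clip(im.astype(float)*1.8,0,255).astype(np.uint8)
    for k in range(0,50,5): cv2.putText(im,str(300+k),(0,k*12+12),0,.4,(255,255,255),1)
    A.append(im)
cv2.imwrite("pics/q8.png",np.hstack(A))
c=lambda G:cv2.resize(np.clip(G[190:280,350:412,::-1]*1.4,0,255).astype(np.uint8),None,fx=6,fy=6,interpolation=2)
cv2.imwrite("pics/t8.png",np.hstack([c(load("top",4)["image"].astype(float)),c(T)]))
```

```text
33.00 cmd 66.15 dep 59.24 F 14.45 lat 0.1 z -0.9
wd 33.9833 -0.05835788068156482 20.549925910968543
35.25 [ 0.75289534 -0.08634313  0.05302279] [ 3.14144483e+00  8.58815676e-05 -1.48727525e+00]
```

View pics/q8.png

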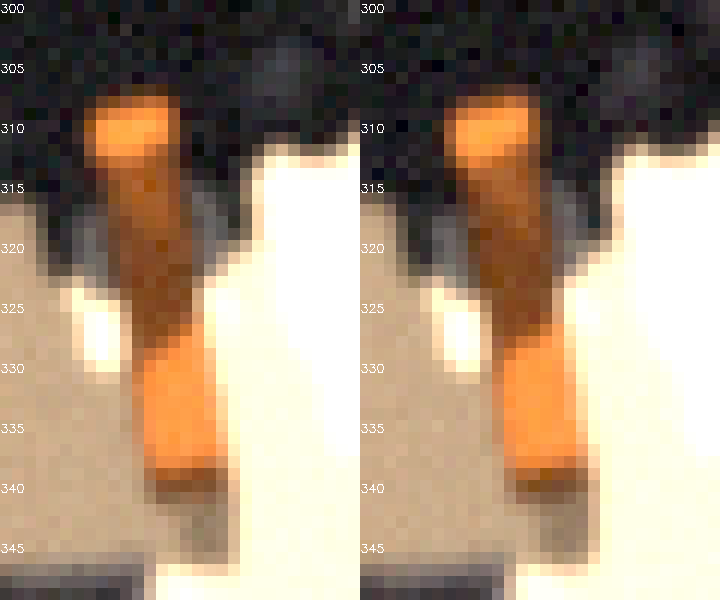

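View pics/t8.png

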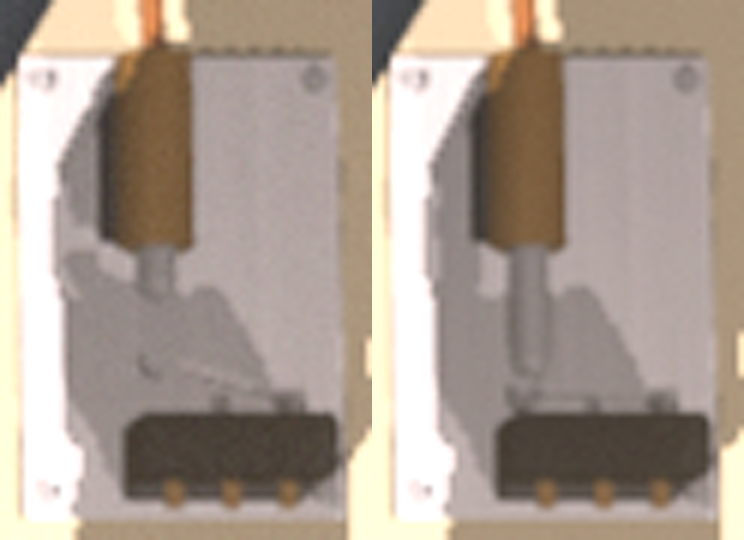

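Withdrawn. There is no slip in the grip: the handle end is at row 338.5 both before and after. The pin tip now stands at about (530,377) against the roller and the lever stays deflected. I'm laying the drift back.

Run:
```python
from push import *
np.set_printoptions(precision=4,suppress=True)
def S(l):
    s=robot.sense();print(l,round(s["t"],2),s["tcp_pos"],s["tcp_rot"],s["wrist_force"],round(s["opening"],3));return s
w=.05
robot.move_straight([*tcpxy(-.012,w),.09],vel=.08,attitude=ori(w))
robot.move_straight([*tcpxy(-.02,w),.22],vel=.15,attitude=ori(w));S("up")
o=[np.pi,0,1.2953]
robot.goto([.5937,.3228,.24],o);S("over")
robot.move_straight([.5939,.3229,.11],vel=.12,attitude=o)
robot.sleep(.3);S("above")
for n in("top","scene"):
    f=robot.grab_frame(n);np.savez(f"pics/{n}9.npz",**f);cv2.imwrite(f"pics/{n}9.png",f["image"][:,:,::-1])
t,s=cv2.imread("pics/top9.png"),cv2.imread("pics/scene9.png")
cv2.imwrite("pics/ts9.png",np.hstack([cv2.resize(t[150:250,140:220],None,fx=5,fy=5,interpolation=2),cv2.resize(s[210:310,400:480],None,fx=5,fy=5,interpolation=2)]))
```

```text
up 37.09 [ 0.7684 -0.0855  0.2186] [ 3.1393  0.0007 -1.4873] [-0.4507  0.4507  0.194 ] 0.171
over 38.73 [0.5945 0.3213 0.2395] [3.1413 0.0014 1.2926] [ 0.8117 -0.0327 -0.6298] 0.176
above 40.26 [0.5941 0.323  0.1105] [ 3.1411 -0.0006  1.2953] [ 0.1894  0.0667 -1.1728] 0.174
```

View pics/ts9.png

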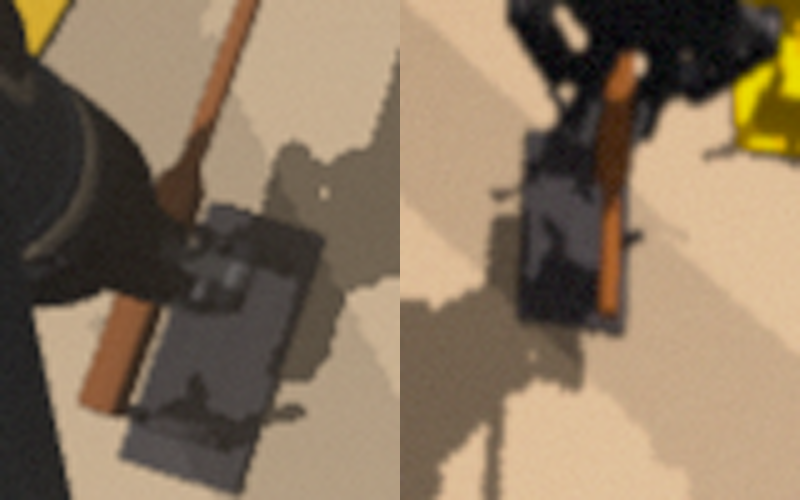

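Run:
```python
from push import *
np.set_printoptions(precision=4,suppress=True)
def S(l):
    s=robot.sense();print(l,round(s["t"],2),s["tcp_pos"],s["tcp_rot"],s["wrist_force"],round(s["opening"],3));return s
o=[np.pi,0,1.2953]
c=robot.move_straight([.5939,.3229,.040],vel=.08,attitude=o,contact_N=6);S(c)
c2=robot.move_straight([.5939,.3229,.0322],vel=.02,attitude=o,contact_N=4);S(c2)
robot.sleep(.2);S("")
if not c:
    robot.grip(.6);S("open")
    robot.move_straight([.5937,.3228,.12],vel=.08,attitude=o)
    robot.move_straight([.5937,.3228,.20],vel=.15,attitude=o)
    robot.goto([.40,.45,.25],[np.pi,0,1.2]);robot.sleep(.2);S("away")
for n in("top","scene"):
    f=robot.grab_frame(n);np.savez(f"pics/{n}10.npz",**f);cv2.imwrite(f"pics/{n}10.png",f["image"][:,:,::-1])
from ov import *
overlay(load("top",10),[(drift,Q,(0,255,0))],(160,210,150,245),"pics/a.png",6)
overlay(load("scene",10),[(drift,Q,(0,255,0))],(420,455,215,310),"pics/b.png",6)
cv2.imwrite("pics/ab.png",np.hstack([cv2.imread("pics/a.png"),cv2.imread("pics/b.png")]))
```

```text
False 41.38 [0.5944 0.3232 0.0406] [ 3.1408 -0.0009  1.2953] [-0.3831  0.2173 -0.946 ] 0.17
True 41.79 [0.594  0.323  0.0328] [ 3.1414 -0.0002  1.2954] [-0.6859  0.0662  5.2402] 0.176
 41.99 [0.5939 0.323  0.0328] [ 3.1414 -0.0002  1.2954] [ 0.0244 -0.3116  5.7152] 0.172
open 42.43 [0.5931 0.3224 0.0315] [-3.1402  0.0015  1.2953] [-0.7013  0.2628  1.0284] 0.603
away 45.51 [0.4017 0.4487 0.2494] [3.1412 0.001  1.1968] [ 0.3819 -0.5711  0.1517] 0.598
```

View pics/ab.png

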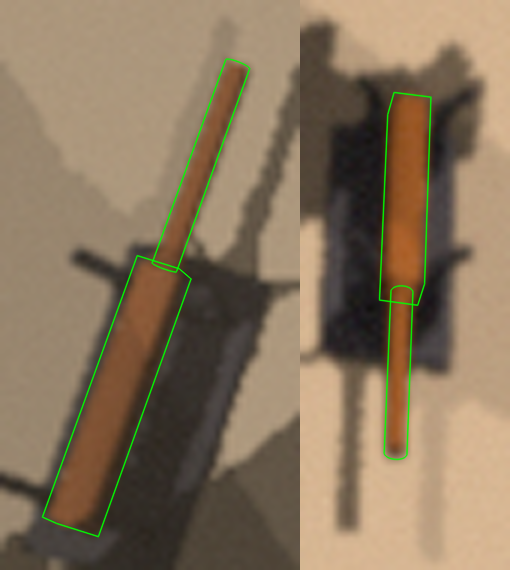

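View pics/top10.png

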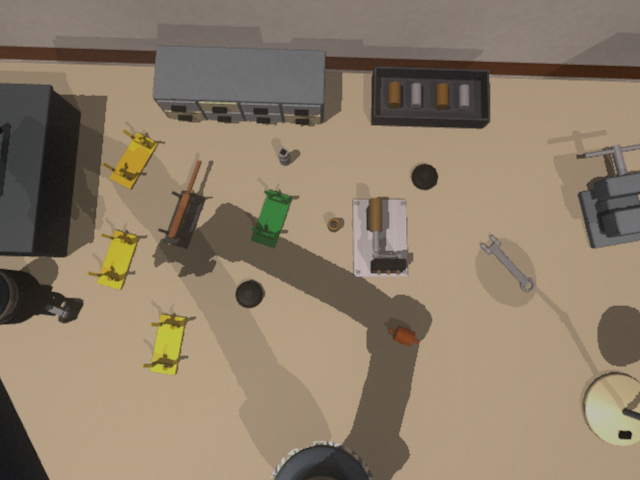

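Run:
```python
from h import *
a=[cv2.resize(cv2.imread(f"pics/{n}{i}.png")[b[0]:b[1],b[2]:b[3]],(390,500),interpolation=2) for n,i,b in(("top",10,(215,285,355,410)),("scene",10,(215,275,240,287)))]
cv2.imwrite("pics/fin.png",np.hstack(a))
```

```text
(no output)
```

View pics/fin.png

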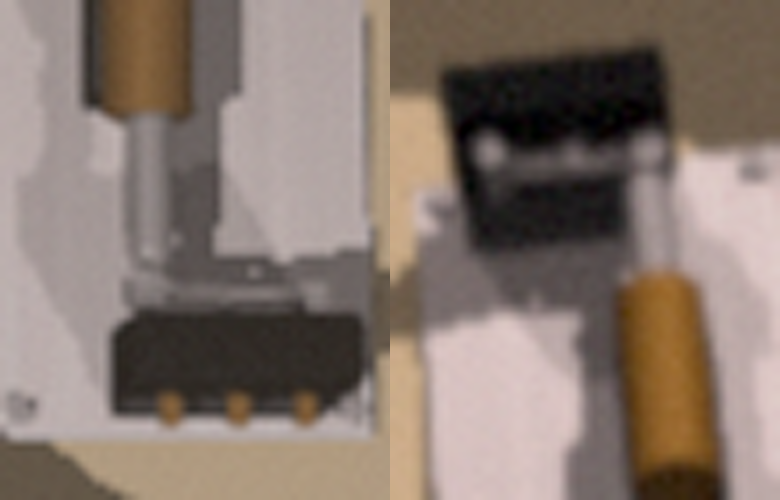

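The pin holds the lever back: its tip is at (150,260) in the left crop and on the roller at (648,150) in the right crop. The drift lies in its rest as before, so I'm handing in.

```bash
python3 -c "
from plant import robot
robot.close_job();print(robot.sense()['t'])"
```

```text
the job is handed in; nothing more can be done
the job is handed in; nothing more can be done
```

I pushed the pin until the switch should have clicked, laid the drift back in its rest, and handed the job in at about 45.5 s. No sensor shows the click itself; I judged it from the push force and the depth.

- **Push:** the pin slid at about 8.7 N and met the roller at about 46.5 mm of nose depth. The push then rose from 9.7 N to 14 N, starting at 54.6 mm and levelling off at 56.85 mm. I stopped at 59.24 mm.
- **Where the pin stands:** the force rose over about 2.3 mm instead of at once, so the point where the lever met the plunger is uncertain. Counting from the start of the rise, the pin went on about 4.6 mm. Counting from where it levelled off, it went on about 2.4 mm. Both lie between the click (2 mm) and overtravel (5.2 mm).
- **Which is likelier:** the checks disagreed in part. Pictures taken in the same arm pose before and after showed no slip in the grip, and total pin travel was about 28 mm. Both favour the larger figure, which leaves only about 0.6 mm before overtravel. One image registration of the roller suggested much less movement, but its window took in the fixed switch case, so I set it aside.
- **Final pictures:** the pin stays out holding the lever back. The drift lies in its rest within about one pixel of where it was. The other things look unmoved by eye, and the gripper stayed well clear of the lever.

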